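Hold a glued tube joint under the bench press

ROBOT

A 7-joint arm with a two-finger parallel gripper is mounted at the origin on a cart in front of the work surface, level with it; the furniture and walls round the work are solid. World frame = base frame: x ahead of the robot, y to its left, z up, the work surface at z = 0. Lengths are in m, angles in rad, forces in N, time in s.
With the tool pointing down it reaches from about 0.425 to 0.925 m from the base axis. Payload 6.8 kg.
Tool frame: the origin (TCP) lies on the mounting face of the last link; the fingertips stand 173 mm ahead of it and the grasp point (between the pads) lies 155 mm ahead of it; z points along the fingers, y is the line along which they close (so a half turn about z gives the same grasp; the last joint's range is limited). The gripper opens to 85 mm and grips with 20 to 120 N. Pads are 22 mm wide; open, the fingers measure 114 mm over their backs; the gripper's body (76 mm by 85 mm) begins 54 mm behind the grasp point. The pads swing forward as they close: fully open they stand 13 mm farther back than shut.
Start: joints at [1.132, 0.477, 0.022, 1.555, -0.011, 1.109, -0.083], TCP at [0.219, -0.638, 0.405] pointing down, gripper open.
Joint ranges: [-2.96, 2.96], [-0.34, 2.1], [-1.41, 1.46], [0.24, 2.44], [-1.37, 4.51], [0.17, 1.92], [-2.96, 2.96]. Speed limits (rad/s): [2.39, 2.39, 3.14, 3.14, 3.14, 3.14, 3.14].

INTERFACE

Orientations are given as a unit quaternion [x, y, z, w].
In Python, from plant import manip gives the robot as it stands.
- The arm moves only by the tool servo_tool, never from a script. Its argument "moves" is a list of rows, each an object with "dp": the shift along the tool's x, y, z in mm, a list of three; "spin": the turn about the tool's z in rad. A call has 1 to 10 rows; each row shifts and turns the commanded pose from where the row before left it, along the tool's axes as they then stand; what a row does not reach is not made up. A row lasts 1/12 s, in which the tool goes at most 41.7 mm and 7.16 degrees, less where a joint would pass 70% of its speed; a pose out of reach is approached as far as the arm can. A call with a gripper value outside its range is refused whole. "grip" is the opening, from 0 (shut) to 1 (fully open), set as the call begins (left out, the last holds). The fingers move at their own pace and stop on an object; "grip_force" is the grip in N (left out, the last holds). Time passes only in rows, so rows that do not move let the fingers close. It gives the time, the measured TCP pose, the force, the opening and the grip force at its end, in the units of the state.
- manip.observe(): the state, without advancing time (a new reading comes with each control period).
- manip.snapshot(name): name is "scene" or "side" or "wrist"; returns a dict with "color" (384x512x3 uint8, blue, green, red), "fx", "fy", "cx", "cy" (pixels), "camera_from_world" (4x4, takes a point from world to camera coordinates); the wrist camera has in their place "mount" (4x4, takes a point from camera to tool coordinates, whose origin is the TCP and whose axes are the flange's). Camera axes: x right, y up, looking along -z (the intrinsics and any distortion apply to the point x, -y, -z); pixel columns grow to the right and rows downward; lengths in m; the calibration is good to about 2 mm. A picture is of the moment at which its call begins: read the wrist's pose just before it. There is no depth.
- manip.sign_off(): hands the job in; it is judged then, once.
Trained networks look in a picture, given as the dict that the camera call returned (one of the last four; its "shot" number tells which), for a name from the list of things; names that differ only in an ending like _2 or _b are one class to them, and where a whole thing is asked for, a point or a joint stands for the part that bears it (a point fixed in the world has none). Each returns a list of dicts, best first, with "score" (0 to 1); they miss things now and then, are a little off and sometimes report something else, mostly with a low value. They report only what shows in the picture. A call takes as long as a camera call. They do not tell look-alikes from the thing itself.
- manip.silhouettes(picture, target): "region" (384x512 bool, what is visible of it) and "uv" ([column, row] in pixels, amid what is visible of it).
The state is a dict: "clock": time; "qpos": joint angles; "joint_vel": joint speeds; "joint_torque": joint torques, N m; "eef_pos": TCP position; "ee_rot": TCP orientation; "ft_force": force on the tool from outside, world axes, zero at the start; "wrist_torque": the same for the moment, N m; "opening": finger opening in m; "gripper_force": force on a finger pad.
Only numpy, scipy, OpenCV 4.12 (cv2) and the standard library are available. Lean on these libraries where they do the work, as an engineer would, in place of code of your own. Each camera call takes 0.05 s, during which the arm holds its last target. There are 200 camera calls.

TASK

The tube on the press's drawer has just been glued into its collar, but trapped air keeps lifting it 3 mm out of its seat. Push the open drawer fully home under the press until it snaps into its detent, then bring the press lever down by its handle until it is level, between the two pins of the quadrant, so that the spring foot keeps the tube seated. Finish while holding the lever level there, without ever running it down to the bottom of its stroke, and leave the glue bottle standing where it is.

Things in the scene. Friction and masses are not known exactly. Their poses are not given: they have to be found in the camera images.
- press: grey bench hand press bolted to the bench, 262x150 mm base, about 295 mm high; origin on the bench under the ram axis. Its +x points to the rear column, -x to the operator, +y left, z up. The head (z 155-245, x from -49 mm back, y within 34 mm of the axis) overhangs the nest. Press frame below means this frame.
- drawer_front (a point): middle of the flat front plate of the nest drawer (plate 110 mm wide along press y, from z 22 to 73 mm above the bench, 8 mm thick), on its outer face, 45 mm up. Push it along press +x. With the drawer home it lies at press frame (-148, 0, 45) mm, and nothing stands above it but air.
- nest_drawer (a joint): travel of the nest drawer in m: 0 is fully home against its end stop, positive is pulled out toward the operator (up to 0.10). A spring plunger on the left rail resists with up to about 6 N between 12 and 5 mm, then snaps the drawer home; sliding friction about 1 N. It stays where it is left elsewhere.
- lever_angle (a joint): angle of the lever in rad: 0 is fully up (40 degrees above level), where a return spring lifts it when let go; 0.70 is level, the wanted place, in the middle between the two quadrant pins; 1.05 is the bottom of the stroke. The ram goes down 30 mm per rad; the foot meets the tube at about 0.40 and has seated it at 0.50.
- lever_pivot (a point): centre of the lever's hub, at press frame (28, -100, 200) mm; the lever swings in the upright plane press y = -100 mm, on the right of the press, about the press y axis, with its handle toward the operator.
- grip_mid (a point): point on the axis of the lever's black handle, 165 mm from the pivot. The handle is round, 25 to 29 mm thick, lies along the lever from 114 to 208 mm from the pivot. Lever up: 106 mm above the pivot and 126 mm toward the operator; level: at the pivot's height, 200 mm over the bench. Holding it level takes about 9 N down.
- press_lever: the whole lever: steel hub and bar, 13 mm thick, with the round black handle at its free end, which is the part to hold; origin on the pivot (see point grip_mid for the handle).
- press_foot: round rubber-faced foot, 35 mm wide, on a spring under the ram; its underside is 115 mm over the bench when the lever is up; the spring gives from 3 N on, and with the lever level it presses the tube with about 10 N. Origin at the press origin when up, not on the foot.
- tube_part: the glued part's tube: white, upright, 31 mm wide, standing in an aluminium collar 41 mm wide that is clamped in the white nest block (66x66 mm) on the drawer; origin at the drawer's origin (the press origin with the drawer home), not on the tube.
- tube_top (a point): middle of the tube's upper end: 103 mm over the bench when proud, 100 mm when pressed in; under the ram axis when the drawer is home, that much nearer the operator when it is out.
- tube_depth (a joint): how far the tube is pressed into its collar, in m: 0 is 3 mm proud, as it stands now; 0.003 is seated. Air trapped below it lifts it again (about 2 N) when the foot lets go.
- glue_bottle: white squeeze bottle with a pointed cap, 50 mm wide, 141 mm high, standing on the bench left of the press; origin in the middle of its underside.
Mind the look-alikes: they are no part of the job. There is more than one size of the glue_bottle; the one meant has the size given above.

How it is judged:
On the way, in this order (a step that is already met when the one before it is completed fails the run):
1. the drawer is seated home at its detent (value of joint nest_drawer below 0.002 m), for 0.2 s.
2. the lever is down near level, the foot pressing the seated tube (value of joint lever_angle above 0.6 rad and value of joint tube_depth above 0.0022 m and contact force between press_foot and tube_part above 4 N), for 0.3 s.
At the end, for the whole second after the job is handed in: Drawer within 2 mm of home; the robot holds the lever 0.60 to 0.80 rad down (level within 0.1 rad); the foot presses the tube with over 4 N and the tube is seated (over 2.2 of its 3 mm in); glue bottle standing within 30 mm of its place (all of step 2 and value of joint nest_drawer below 0.002 m and value of joint lever_angle below 0.8 rad and contact force between any of the fingers, the arm and press_lever above 1 N and angle between glue_bottle's own z axis and vertical below 0.35 rad and distance of glue_bottle from where it was at the start of the episode below 0.03 m); the arm keeps its last pose, push and grip.
It fails at once if the lever is run down to the bottom of its stroke (value of joint lever_angle above 0.95 rad).
It fails at once if the glue bottle is knocked over or shoved away (angle between glue_bottle's own z axis and vertical above 0.35 rad or distance of glue_bottle from where it was at the start of the episode above 0.03 m).
It also fails if it takes over 48 s, if anything falls off the work surface, if the arm or the gripper's body presses on something with over 40 N, if the wrist force passes 120 N, or if a joint passes its speed limit or range.

## Working session

There is one attempt and no reset: what is moved stays moved. The work goes in short steps, Python scripts to look and compute and a tool call to move; the robot and the scene stay as the last step left them, time stands still between calls to the robot, and variables do not carry over. Pictures are saved under pics/ and viewed, at most 10 in all, crops included, and the job is handed in when it is done.

Besides the shell and the picture viewer there is one more tool, called as a command line: name --argument value ..., lists and objects as JSON in quotes. servo_tool: Moves the arm, as the interface text tells. Its arguments: {"type":"object","properties":{"moves":{"type":"array","items":{"type":"object","properties":{"dp":{"type":"array","items":{"type":"number"}},"spin":{"type":"number"}}}},"grip":{"type":"number"},"grip_force":{"type":"number"}},"required":["moves"]}

```bash
mkdir -p pics
cat > h.py <<'E'
import numpy as np, cv2, pickle
from plant import manip
from scipy.spatial.transform import Rotation as R
def proj(s,P):
    P=np.atleast_2d(P); T=np.array(s["camera_from_world"]); c=P@T[:3,:3].T+T[:3,3]
    return np.c_[s["fx"]*c[:,0]/-c[:,2]+s["cx"], s["fy"]*-c[:,1]/-c[:,2]+s["cy"]]
def ray(s,uv):
    T=np.array(s["camera_from_world"]); d=np.array([(uv[0]-s["cx"])/s["fx"],-(uv[1]-s["cy"])/s["fy"],-1.])
    return -T[:3,:3].T@T[:3,3], T[:3,:3].T@d
def atz(s,uv,z):
    o,d=ray(s,uv); return o+d*(z-o[2])/d[2]
def tri(obs):
    A=np.zeros((3,3));b=np.zeros(3)
    for s,uv in obs:
        o,d=ray(s,uv);d=d/np.linalg.norm(d);M=np.eye(3)-np.outer(d,d);A+=M;b+=M@o
    return np.linalg.solve(A,b)
E
python3 - <<'E'
from h import *
st=manip.observe();print(st["eef_pos"],st["ee_rot"])
S={}
for n in("scene","side"):
    s=manip.snapshot(n);S[n]=s;print(n,[k for k in s],s["fx"],s["cx"]);im=s["color"].copy()
    for t in("press","press_lever","drawer_front","tube_part","glue_bottle","press_foot","grip_mid","lever_pivot"):
        try:
            for d in manip.silhouettes(s,t)[:3]:
                m=d["region"];ys,xs=np.where(m);print(n,t,round(d["score"],2),np.round(d["uv"]),xs.min(),xs.max(),ys.min(),ys.max(),m.sum())
                S[n+t]=S.get(n+t,[])+[d]
        except Exception as e: print(t,e)
    cv2.imwrite(f"pics/{n}.png",cv2.resize(im,(800,600)))
pickle.dump(S,open("S.pkl","wb"))
E
```

```text
[ 0.21916793 -0.63815272  0.40374538] [ 9.86350290e-01  1.64658138e-01 -2.06541062e-04 -8.72207123e-04]
scene ['color', 'fx', 'fy', 'cx', 'cy', 'camera_from_world', 'shot'] 442.83309636290437 262.3811226825827
scene press 0.73 [301. 200.] 243 378 127 273 8862
scene press 0.22 [263. 246.] 253 271 224 265 618
scene press_lever 0.94 [352. 139.] 316 374 129 151 455
scene drawer_front 0.81 [334. 244.] 296 377 211 273 2032
scene drawer_front 0.25 [352. 138.] 315 374 128 152 494
scene tube_part 0.47 [319. 216.] 315 327 209 226 194
scene glue_bottle 0.95 [264. 246.] 253 271 224 265 603
scene glue_bottle 0.78 [219. 230.] 206 231 199 256 1052
scene glue_bottle 0.6 [249. 279.] 242 256 265 293 351
scene press_foot 0.63 [297. 197.] 291 303 191 200 82
scene grip_mid 0.66 [351. 138.] 315 374 128 152 523
scene lever_pivot 0.61 [300. 204.] 243 378 128 273 8961
scene lever_pivot 0.39 [354. 139.] 315 375 127 151 507
side ['color', 'fx', 'fy', 'cx', 'cy', 'camera_from_world', 'shot'] 357.2608238694688 261.8551025313899
side press 0.84 [226. 197.] 179 307 91 265 9771
side press_lever 0.58 [232. 111.] 211 249 92 142 409
side drawer_front 0.97 [271. 195.] 232 307 167 221 1773
side drawer_front 0.4 [224. 195.] 179 306 91 265 9283
side tube_part 0.43 [258. 193.] 252 262 185 199 136
side glue_bottle 0.94 [273. 246.] 265 285 220 263 653
side glue_bottle 0.9 [252. 279.] 239 267 241 304 1395
side glue_bottle 0.78 [311. 265.] 305 319 248 275 318
side press_foot 0.63 [233. 196.] 228 239 191 200 86
side press_foot 0.59 [234. 112.] 211 249 92 142 408
side grip_mid 0.71 [232. 112.] 209 249 91 143 551
side lever_pivot 0.93 [226. 195.] 179 307 91 265 9631
```

View pics/scene.png

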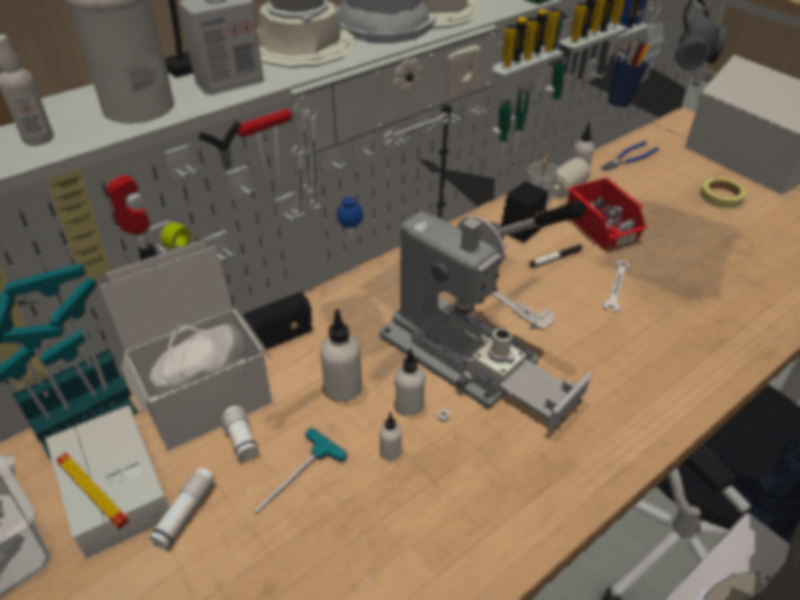

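View pics/side.png

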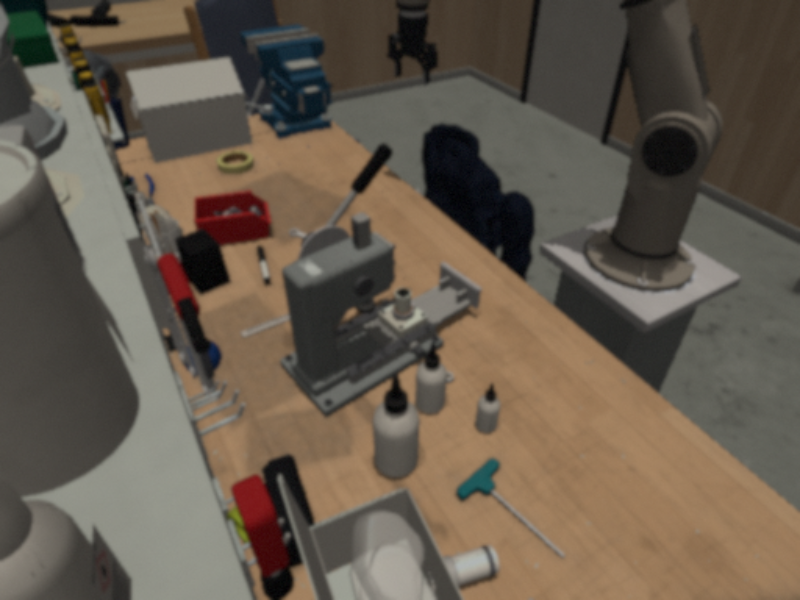

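The scene picture shows the press with its drawer out toward the operator: plate at about (560,400) and lever handle at (560,215) of 800x600. Three bottles could be taken for the glue bottle, at (341,365), (409,385) and (390,438) in the same scale. I'll compute their sizes and crop closer.

Run:
```python
from h import *
S=pickle.load(open("S.pkl","rb"))
a=S["scene"]["color"][110:300,230:390];b=S["side"]["color"][80:290,170:320]
c=np.hstack([cv2.resize(a,(400,475),interpolation=2),cv2.resize(b,(400,560),interpolation=2)[:475]]);c=cv2.convertScaleAbs(c,alpha=1.5)
cv2.imwrite("pics/c.png",c)
for n in("scene","side"):
    s=S[n]
    for d in S[n+"glue_bottle"]:
        ys,xs=np.where(d["region"]);base=atz(s,(d["uv"][0],ys.max()-2),0)
        hh=[h for h in range(60,250) if proj(s,base+[0,0,h/1000])[0,1]>ys.min()]
        print(n,base.round(3),"h",hh[-1])
    T=np.array(s["camera_from_world"]);print("cam",-T[:3,:3].T@T[:3,3])
print("tube",tri([(S["scene"],(321,212.5)),(S["side"],(258,187))]))
print("tip",tri([(S["scene"],(371,133)),(S["side"],(247.5,95))]))
print("front",tri([(S[n],S[n+"drawer_front"][0]["uv"]) for n in("scene","side")]))
```

```text
scene [0.613 0.115 0.   ] h 150
scene [0.713 0.19  0.   ] h 204
scene [0.569 0.202 0.   ] h 103
cam [0.04778761 0.59820685 0.93446214]
side [0.637 0.119 0.   ] h 150
side [0.744 0.196 0.   ] h 213
side [0.575 0.2   0.   ] h 95
cam [0.97332712 0.60952338 0.74693552]
tube [ 0.5832881  -0.05338506  0.10560229]
tip [ 0.55327622 -0.16019055  0.33068319]
front [ 0.52758788 -0.06353183  0.03305709]
```

View pics/c.png

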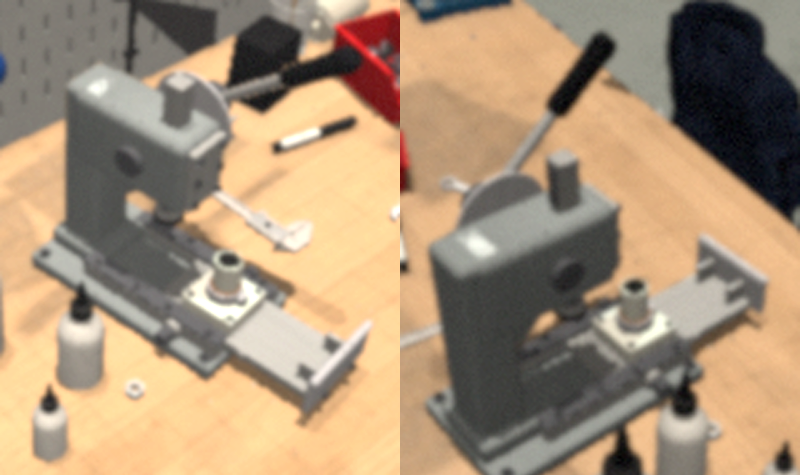

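```bash
cat >> h.py <<'E'
def W(p,P):
    c,s=np.cos(p[2]),np.sin(p[2]);P=np.atleast_2d(P)
    return np.c_[p[0]+c*P[:,0]-s*P[:,1],p[1]+s*P[:,0]+c*P[:,1],P[:,2]]
E
python3 - <<'E'
from h import *
from scipy.optimize import least_squares
S=pickle.load(open("S.pkl","rb"))
sc=lambda x,y:(230+x*.4,110+y*.4); sd=lambda x,y:(170+(x-400)*.375,80+y*.375)
def obs(d):
    return [((-d,0,.103),sc(229,257),sd(634,286)),((-.1313,-.1,.3337),sc(360,60),sd(606,42)),
    ((-.148-d,.055,.073),sc(314,379),sd(765,281)),((-.148-d,-.055,.073),sc(369,324),sd(703,238)),
    ((0,0,.115),sc(168,221),sd(570,318)),((-.148-d,.055,.022),sc(306,421),sd(763,312))]
def f(q):
    r=[]
    for P,a,b in obs(q[3]):
        w=W(q,P); r+=list(proj(S["scene"],w)[0]-a)+list(proj(S["side"],w)[0]-b)
    return np.array(r)
best=min((least_squares(f,[.63,-.04,y,.08],loss="soft_l1") for y in(-.5,0,.5,1)),key=lambda o:o.cost)
print(best.x,best.cost);print(f(best.x).reshape(-1,4).round(1))
q=best.x;np.save("q.npy",q)
for n,P in dict(tube=(-q[3],0,.1),front=(-.148-q[3],0,.045),pivot=(.028,-.1,.2),grip_up=(-.0984,-.1,.306),grip_lvl=(-.137,-.1,.2)).items(): print(n,W(q,P)[0].round(3))
print(R.from_quat(manip.observe()["ee_rot"]).as_matrix().round(3))
E
```

```text
[ 0.66345144 -0.04145046  0.1507938   0.08140304] 14.894218929274082
[[-0.8  0.9  0.  -0.1]
 [-1.4 -1.   1.7 -2.3]
 [-0.7  1.3  1.2 -1.2]
 [ 0.7 -1.5 -0.4 -2.3]
 [-0.2 -2.2  0.4 -3.3]
 [-0.5 -2.8  0.4  0. ]]
tube [ 0.583 -0.054  0.1  ]
front [ 0.437 -0.076  0.045]
pivot [ 0.706 -0.136  0.2  ]
grip_up [ 0.581 -0.155  0.306]
grip_lvl [ 0.543 -0.161  0.2  ]
[[ 0.946  0.325  0.   ]
 [ 0.325 -0.946 -0.   ]
 [ 0.     0.    -1.   ]]
```

Bottle candidates: the middle one at scene (264,246), about 141–150 mm high, is the right one. The large one (219,230, over 200 mm) and small one (249,279, about 100 mm) are look-alikes. The pose fit is consistent, with residuals under 3 px. The drawer is about 81 mm out and the press yaw is 0.151.

Plan: straddle the front plate from above and push it with the near finger.

servo_tool --moves '[{"dp": [20.5,-23.6,0]},{"dp": [20.5,-23.6,0]},{"dp": [20.5,-23.6,0]},{"dp": [20.5,-23.6,0]},{"dp": [20.5,-23.6,0]},{"dp": [20.5,-23.6,0]},{"dp": [20.5,-23.6,0]},{"dp": [20.5,-23.6,0]},{"dp": [20.5,-23.6,0]},{"dp": [20.5,-23.6,0]}]' --grip 0.7

```text
invalid input at $.moves[0]: expected keys dp, spin
```

servo_tool --moves '[{"dp": [20.5,-23.6,0]},{"dp": [20.5,-23.6,0]},{"dp": [20.5,-23.6,0]},{"dp": [20.5,-23.6,0]},{"dp": [20.5,-23.6,0]},{"dp": [20.5,-23.6,0]},{"dp": [20.5,-23.6,0]},{"dp": [20.5,-23.6,0]},{"dp": [20.5,-23.6,0]},{"dp": [20.5,-23.6,0]}]'

```text
invalid input at $.moves[0]: expected keys dp, spin
```

servo_tool --moves '[{"dp": [0,0,0],"spin": -0.12},{"dp": [0,0,0],"spin": -0.12},{"dp": [0,0,0],"spin": -0.12},{"dp": [0,0,0],"spin": -0.12},{"dp": [0,0,0],"spin": -0.12},{"dp": [0,0,0],"spin": -0.12},{"dp": [0,0,0],"spin": -0.12},{"dp": [0,0,0],"spin": -0.12},{"dp": [0,0,0],"spin": -0.12},{"dp": [0,0,0],"spin": -0.12}]'

```text
clock: 1.73
eef_pos: [0.2192, -0.6384, 0.4047]
ee_rot: [0.719, 0.695, -0.0, -0.0]
ft_force: [-1.0, 0.5, 0.8]
opening: 0.0858
gripper_force: 0.0
```

servo_tool --moves '[{"dp": [0,0,0],"spin": -0.1},{"dp": [0,0,0],"spin": -0.09},{"dp": [0,0,0]},{"dp": [0,0,0]}]'

```text
invalid input at $.moves[2]: expected keys dp, spin
```

```bash
cat >> h.py <<'E'
def rep(Pp,off=0.155):
    "remaining move, tool axes mm, from TCP to press-frame TCP target (m)"
    st=manip.observe();q=np.load("q.npy");M=R.from_quat(st["ee_rot"]).as_matrix()
    e=W([0,0,0],[[0,0,0]]);t=np.array(st["eef_pos"]);c,s=np.cos(q[2]),np.sin(q[2])
    d=t-[q[0],q[1],0];pf=np.array([c*d[0]+s*d[1],-s*d[0]+c*d[1],d[2]])
    print("t",round(st["clock"],2),"press-frame tcp",pf.round(4),"yaw tool y-press x",round(float(np.arctan2(M[1,1],M[0,1])-q[2]),3),"tooly",M[:,1].round(2),"F",np.round(st["ft_force"],1),"open",st["opening"],"q7",np.round(st["qpos"],2))
    print("need dp",(M.T@(W(q,Pp)[0]-t)*1000).round(1))
E
python3 - <<'E'
from h import *
rep((-.211,.015,.216))
T=np.eye(4);st=manip.observe();s=manip.snapshot("wrist")
T[:3,:3]=R.from_quat(st["ee_rot"]).as_matrix();T[:3,3]=st["eef_pos"];s["camera_from_world"]=np.linalg.inv(T@np.array(s["mount"]))
im=s["color"].copy();q=np.load("q.npy")
for P in[(-.148-q[3],.055,.073),(-.148-q[3],-.055,.073),(-.14-q[3],.055,.073),(-.14-q[3],-.055,.073),(-q[3],0,.103)]:
    u=proj(s,W(q,P))[0];print(u.round());cv2.circle(im,tuple(int(x) for x in u),2,(0,0,255),-1)
cv2.imwrite("pics/w1.png",cv2.resize(im,(800,600)))
E
```

```text
t 1.73 press-frame tcp [-0.5289 -0.5235  0.4047] yaw tool y-press x -0.185 tooly [ 1.   -0.03 -0.  ] F [-1.   0.5  0.8] open 0.08578467785323549 q7 [ 1.31  0.49 -0.23  1.54  0.12  1.13  1.02]
need dp [587.8 213.4 188.7]
[  712. -1289.]
[ 643. -754.]
[  733. -1299.]
[ 658. -759.]
[ 1269. -1505.]
```

View pics/w1.png

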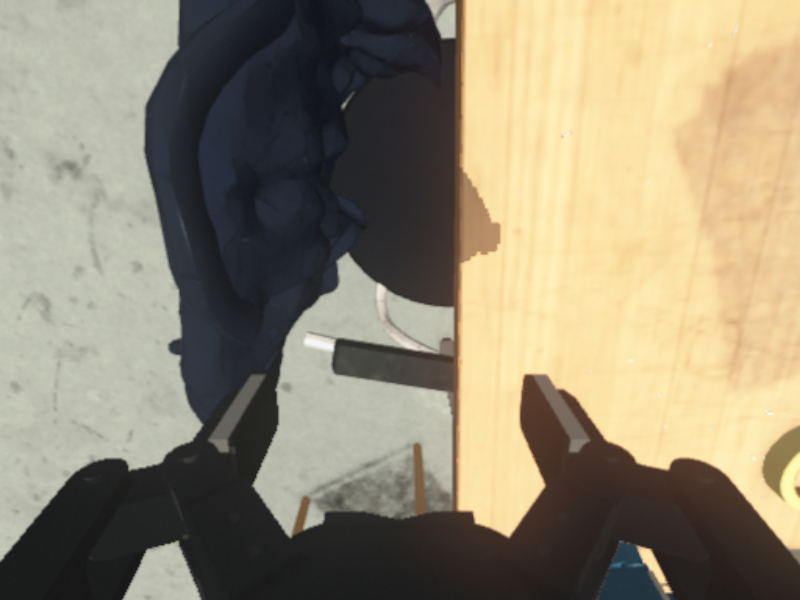

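The wrist view shows the bench edge at the right and the chair below. Nothing is in the way at this height. Every row needs both keys, so I'll resend.

servo_tool --moves '[{"dp": [0,0,0],"spin": -0.1},{"dp": [0,0,0],"spin": -0.085},{"dp": [27,16,0],"spin": 0},{"dp": [27,16,0],"spin": 0},{"dp": [27,16,0],"spin": 0},{"dp": [27,16,0],"spin": 0},{"dp": [27,16,0],"spin": 0},{"dp": [27,16,0],"spin": 0},{"dp": [27,16,0],"spin": 0},{"dp": [27,16,0],"spin": 0}]' --grip 0.7

```text
clock: 2.62
eef_pos: [0.315, -0.4048, 0.4049]
ee_rot: [0.655, 0.755, -0.0, 0.0]
ft_force: [1.6, -0.4, 0.1]
opening: 0.0598
gripper_force: 0.0
```

servo_tool --moves '[{"dp": [27,16,0],"spin": 0},{"dp": [27,16,0],"spin": 0},{"dp": [27,16,0],"spin": 0},{"dp": [27,16,0],"spin": 0},{"dp": [27,16,0],"spin": 0},{"dp": [27,16,0],"spin": 0},{"dp": [27,16,0],"spin": 0},{"dp": [27,16,0],"spin": 0},{"dp": [27,16,0],"spin": 0},{"dp": [27,16,0],"spin": 0}]'

```text
clock: 3.45
eef_pos: [0.4343, -0.1145, 0.405]
ee_rot: [0.655, 0.755, 0.0, 0.0]
ft_force: [0.7, -0.2, -0.6]
opening: 0.06
gripper_force: 0.0
```

servo_tool --moves '[{"dp": [27,15,0],"spin": 0},{"dp": [25,14,0],"spin": 0},{"dp": [0,0,0],"spin": 0},{"dp": [0,0,0],"spin": 0}]'

```text
clock: 3.78
eef_pos: [0.4556, -0.0588, 0.405]
ee_rot: [0.653, 0.757, 0.0, 0.0]
ft_force: [-0.8, -0.6, 0.8]
opening: 0.0599
gripper_force: 0.0
```

```bash
cat >> h.py <<'E'
def wrist():
    T=np.eye(4);st=manip.observe();s=manip.snapshot("wrist")
    T[:3,:3]=R.from_quat(st["ee_rot"]).as_matrix();T[:3,3]=st["eef_pos"];s["camera_from_world"]=np.linalg.inv(T@np.array(s["mount"]))
    return s
E
python3 - <<'E'
from h import *
rep((-.211,.015,.216))
s=wrist();im=s["color"].copy();q=np.load("q.npy")
for P in[(-.148-q[3],.055,.073),(-.148-q[3],-.055,.073),(-.14-q[3],.055,.073),(-.14-q[3],-.055,.073),(-q[3],0,.103)]:
    u=proj(s,W(q,P))[0];print(u.round());cv2.circle(im,tuple(int(x) for x in u),2,(0,0,255),-1)
cv2.imwrite("pics/w2.png",cv2.resize(im,(800,600)))
E
```

```text
t 3.78 press-frame tcp [-0.2081  0.0141  0.405 ] yaw tool y-press x -0.004 tooly [0.99 0.15 0.  ] F [-0.8 -0.6  0.8] open 0.05988409743090521 q7 [ 0.61  0.18 -0.68  2.01  0.13  0.99  0.01]
need dp [  0.8  -3.  189. ]
[236. 135.]
[238. 225.]
[243. 135.]
[245. 225.]
[376. 191.]
```

View pics/w2.png

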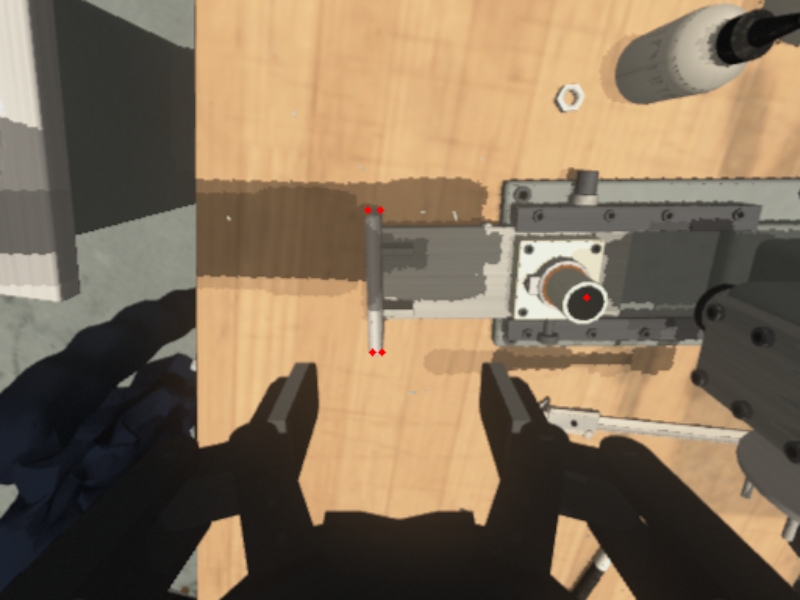

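The fit dots sit on the plate's top edge (375,210)–(380,352) and the tube rim (585,298), so the pose is confirmed. The ribs are at (400,245) and (400,305), so I'll go down in the middle, between them.

servo_tool --moves '[{"dp": [-7,-1.5,20],"spin": 0},{"dp": [-7,-1.5,20],"spin": 0},{"dp": [0,0,25],"spin": 0},{"dp": [0,0,25],"spin": 0},{"dp": [0,0,25],"spin": 0},{"dp": [0,0,25],"spin": 0},{"dp": [0,0,25],"spin": 0},{"dp": [0,0,15],"spin": 0},{"dp": [0,0,9],"spin": 0},{"dp": [0,0,0],"spin": 0}]'

```text
clock: 4.67
eef_pos: [0.4533, -0.0758, 0.2142]
ee_rot: [0.655, 0.756, -0.001, -0.001]
ft_force: [0.2, 0.0, -0.4]
opening: 0.0594
gripper_force: 0.0
```

servo_tool --moves '[{"dp": [0,8,0],"spin": 0},{"dp": [0,8,0],"spin": 0},{"dp": [0,8,0],"spin": 0},{"dp": [0,8,0],"spin": 0},{"dp": [0,8,0],"spin": 0},{"dp": [0,8,0],"spin": 0},{"dp": [0,8,0],"spin": 0},{"dp": [0,4,0],"spin": 0},{"dp": [0,4,0],"spin": 0},{"dp": [0,4,0],"spin": 0}]'

```text
clock: 5.5
eef_pos: [0.5217, -0.0645, 0.2156]
ee_rot: [0.654, 0.757, -0.0, -0.0]
ft_force: [-1.4, -0.2, -0.3]
opening: 0.0597
gripper_force: 0.5
```

Run:
```python
from h import *
rep((-.118,0,.216))
```

```text
t 5.5 press-frame tcp [-0.1436 -0.0015  0.2156] yaw tool y-press x -0.006 tooly [ 0.99  0.14 -0.  ] F [-1.4 -0.2 -0.3] open 0.05966951836930999 q7 [ 0.42  0.55 -0.52  2.02  0.43  0.67 -0.24]
need dp [ 1.7 25.6 -0.4]
```

servo_tool --moves '[{"dp": [0,4,0],"spin": 0},{"dp": [0,4,0],"spin": 0},{"dp": [0,4,0],"spin": 0},{"dp": [0,3,0],"spin": 0},{"dp": [0,3,0],"spin": 0},{"dp": [0,2,0],"spin": 0},{"dp": [0,2,0],"spin": 0},{"dp": [0,0,0],"spin": 0}]'

```text
clock: 6.17
eef_pos: [0.5435, -0.0615, 0.2155]
ee_rot: [0.654, 0.756, 0.0, -0.0]
ft_force: [-0.7, 0.6, 0.2]
opening: 0.0597
gripper_force: 0.4
```

Run:
```python
from h import *
rep((-.118,0,.216))
```

```text
t 6.17 press-frame tcp [-0.1217 -0.0018  0.2155] yaw tool y-press x -0.006 tooly [ 0.99  0.14 -0.  ] F [-0.7  0.6  0.2] open 0.059677679814134695 q7 [ 0.4   0.58 -0.51  1.98  0.43  0.7  -0.24]
need dp [ 1.9  3.6 -0.5]
```

servo_tool --moves '[{"dp": [0,2,0],"spin": 0},{"dp": [0,2,0],"spin": 0},{"dp": [0,0,0],"spin": 0}]'

```text
clock: 6.42
eef_pos: [0.5463, -0.0611, 0.2153]
ee_rot: [0.654, 0.756, -0.002, -0.001]
ft_force: [-6.4, -1.0, 3.9]
opening: 0.0598
gripper_force: 3.2
```

servo_tool --moves '[{"dp": [0,2,0],"spin": 0},{"dp": [0,0,0],"spin": 0}]'

```text
clock: 6.58
eef_pos: [0.547, -0.061, 0.215]
ee_rot: [0.654, 0.756, -0.003, -0.002]
ft_force: [-11.6, -0.5, 8.1]
opening: 0.0596
gripper_force: 5.5
```

servo_tool --moves '[{"dp": [0,2,0],"spin": 0},{"dp": [0,0,0],"spin": 0}]'

```text
clock: 6.75
eef_pos: [0.5476, -0.0609, 0.2146]
ee_rot: [0.654, 0.756, -0.005, -0.003]
ft_force: [-14.9, -0.6, 10.9]
opening: 0.0597
gripper_force: 7.8
```

servo_tool --moves '[{"dp": [0,-6,0],"spin": 0},{"dp": [0,-6,0],"spin": 0},{"dp": [0,0,0],"spin": 0}]'

```text
clock: 7.0
eef_pos: [0.539, -0.0624, 0.2159]
ee_rot: [0.654, 0.756, 0.0, 0.0]
ft_force: [-0.1, 0.6, 0.3]
opening: 0.0594
gripper_force: 0.0
```

Run:
```python
from h import *
rep((-.13,0,.216));q=np.load("q.npy")
o=[]
for n in("scene","side"):
    s=manip.snapshot(n);im=s["color"].copy()
    for d in (0,.008):
      for P in[(-.148-d,.055,.073),(-.148-d,-.055,.073),(-.148-d,.055,.022)]:
        u=proj(s,W(q,P))[0];cv2.circle(im,tuple(int(round(x)) for x in u),0,(0,0,255) if d==0 else (255,0,0),-1)
    u=proj(s,W(q,(-.1,0,.07)))[0].astype(int);c=im[u[1]-45:u[1]+45,u[0]-45:u[0]+45]
    o.append(cv2.resize(c,(400,400),interpolation=2))
cv2.imwrite("pics/d.png",cv2.convertScaleAbs(np.hstack(o),alpha=1.4))
```

```text
t 7.0 press-frame tcp [-0.1262 -0.002   0.2159] yaw tool y-press x -0.006 tooly [0.99 0.14 0.  ] F [-0.1  0.6  0.3] open 0.05941832650722394 q7 [ 0.4   0.57 -0.52  1.99  0.43  0.69 -0.24]
need dp [ 2.  -3.8 -0.1]
```

View pics/d.png

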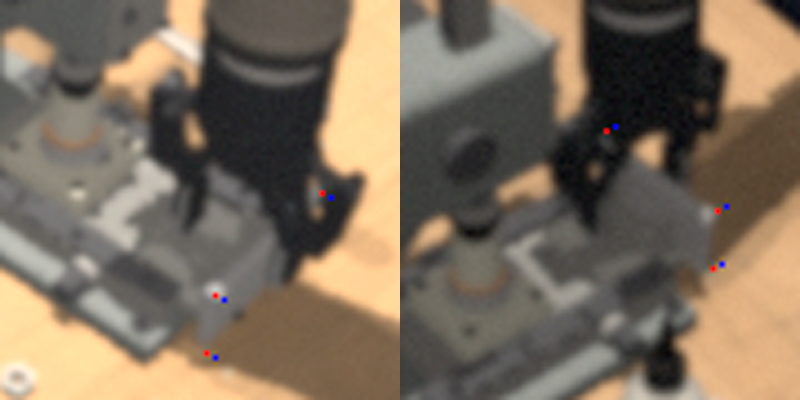

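Both views show the plate on the red (home) dots with the tube under the foot, so the drawer is home. Next I lift off and go to the handle.

servo_tool --moves '[{"dp": [0,-6,-10],"spin": 0},{"dp": [0,0,-25],"spin": 0},{"dp": [0,0,-30],"spin": 0},{"dp": [0,-10,-30],"spin": 0},{"dp": [0,-15,-30],"spin": 0},{"dp": [0,-15,-30],"spin": 0},{"dp": [0,-10,-35],"spin": 0},{"dp": [0,0,-35],"spin": 0},{"dp": [0,0,-35],"spin": 0},{"dp": [0,0,-35],"spin": 0}]' --grip 1

```text
clock: 7.93
eef_pos: [0.483, -0.0697, 0.5135]
ee_rot: [0.654, 0.757, 0.0, 0.001]
ft_force: [1.1, -0.6, 0.1]
opening: 0.0854
gripper_force: 0.0
```

servo_tool --moves '[{"dp": [0,0,-30],"spin": -0.12},{"dp": [0,0,-10],"spin": -0.12},{"dp": [0,0,0],"spin": -0.12},{"dp": [0,0,0],"spin": -0.12},{"dp": [0,0,0],"spin": -0.12},{"dp": [0,0,0],"spin": -0.12},{"dp": [0,0,0],"spin": -0.12},{"dp": [0,0,0],"spin": -0.12},{"dp": [0,0,0],"spin": -0.12},{"dp": [0,0,0],"spin": -0.12}]'

```text
clock: 8.77
eef_pos: [0.4836, -0.0697, 0.5514]
ee_rot: [0.109, 0.994, -0.0, 0.0]
ft_force: [0.3, 0.6, -0.1]
opening: 0.0851
gripper_force: 0.0
```

servo_tool --moves '[{"dp": [0,0,0],"spin": -0.12},{"dp": [0,0,0],"spin": -0.12},{"dp": [0,0,0],"spin": -0.12},{"dp": [0,0,0],"spin": 0},{"dp": [0,0,0],"spin": 0}]'

```text
clock: 9.18
eef_pos: [0.4837, -0.0699, 0.5512]
ee_rot: [-0.065, 0.998, -0.0, 0.0]
ft_force: [0.1, 0.1, 0.2]
opening: 0.0852
gripper_force: 0.0
```

Run:
```python
from h import *
rep((-.0984,-.1,.461))
s=wrist();print(np.array(s["mount"])[:3,3],s["shot"]);im=s["color"].copy();q=np.load("q.npy")
for r in(.114,.165,.208):
    u=proj(s,W(q,(.028-r*np.cos(.698),-.1,.2+r*np.sin(.698))))[0];print(u.round());cv2.circle(im,tuple(int(x) for x in u),2,(0,0,255),-1)
cv2.imwrite("pics/w3.png",cv2.resize(im,(800,600)))
```

```text
t 9.18 press-frame tcp [-0.182  -0.0012  0.5512] yaw tool y-press x 1.551 tooly [-0.13  0.99 -0.  ] F [0.1 0.1 0.2] open 0.0851685486511157 q7 [ 0.75  0.12 -0.79  1.74  0.09  1.32  1.64]
need dp [-85.5 -97.1  90.3]
[ 0.08261784 -0.00061247  0.03126397] 7
[168. 294.]
[152. 284.]
[134. 272.]
```

View pics/w3.png

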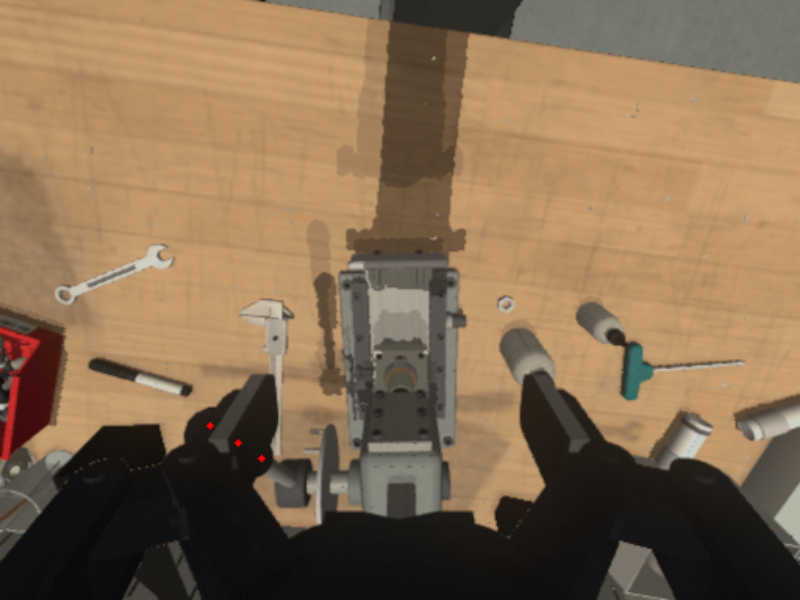

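servo_tool --moves '[{"dp": [-17,-19,0],"spin": -0.02},{"dp": [-17,-19,0],"spin": 0},{"dp": [-17,-19,0],"spin": 0},{"dp": [-17,-19,0],"spin": 0},{"dp": [-15,-20,0],"spin": 0},{"dp": [0,0,0],"spin": 0},{"dp": [0,0,0],"spin": 0}]'

```text
clock: 9.82
eef_pos: [0.5808, -0.1537, 0.55]
ee_rot: [-0.075, 0.997, 0.001, -0.0]
ft_force: [-0.7, 0.3, -0.0]
opening: 0.0856
gripper_force: 0.0
```

Run:
```python
from h import *
rep((-.0984,-.1,.461))
s=wrist();im=s["color"].copy();q=np.load("q.npy")
for r in(.114,.165,.208):
    u=proj(s,W(q,(.028-r*np.cos(.698),-.1,.2+r*np.sin(.698))))[0];print(u.round());cv2.circle(im,tuple(int(x) for x in u),2,(0,0,255),-1)
cv2.imwrite("pics/w4.png",cv2.resize(im,(800,600)))
```

```text
t 9.82 press-frame tcp [-0.0986 -0.0986  0.55  ] yaw tool y-press x 1.57 tooly [-0.15  0.99  0.  ] F [-0.7  0.3 -0. ] open 0.08557960235792228 q7 [ 0.71  0.34 -0.74  1.5   0.23  1.39  1.68]
need dp [-0.2 -1.5 89. ]
[254. 225.]
[253. 200.]
[253. 171.]
```

View pics/w4.png

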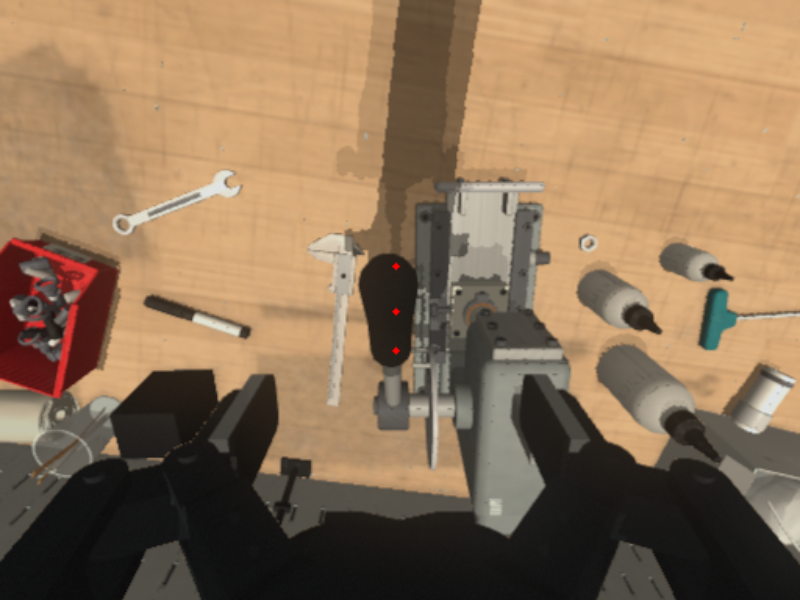

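The handle sits under the gripper, at (389,310), about 2–3 mm left of the model dots. I'll shift 4 mm that way, go down and grip.

servo_tool --moves '[{"dp": [0,-2,10],"spin": 0},{"dp": [0,-2,15],"spin": 0},{"dp": [0,0,15],"spin": 0},{"dp": [0,0,15],"spin": 0},{"dp": [0,0,12],"spin": 0},{"dp": [0,0,12],"spin": 0},{"dp": [0,0,10],"spin": 0},{"dp": [0,0,0],"spin": 0}]'

```text
clock: 10.53
eef_pos: [0.5803, -0.1566, 0.4594]
ee_rot: [-0.077, 0.997, 0.0, -0.002]
ft_force: [-1.0, -0.5, -1.3]
opening: 0.0856
gripper_force: 0.0
```

servo_tool --moves '[{"dp": [0,0,0],"spin": 0},{"dp": [0,0,0],"spin": 0},{"dp": [0,0,0],"spin": 0},{"dp": [0,0,0],"spin": 0},{"dp": [0,0,0],"spin": 0},{"dp": [0,0,0],"spin": 0},{"dp": [0,0,0],"spin": 0},{"dp": [0,0,0],"spin": 0}]' --grip 0.1 --grip_force 40

```text
clock: 11.2
eef_pos: [0.5812, -0.158, 0.4626]
ee_rot: [-0.076, 0.997, -0.001, 0.001]
ft_force: [0.9, -4.9, 5.1]
opening: 0.0251
gripper_force: 39.0
```

Run:
```python
from h import *
rep((-.0984,-.1,.461))
p=np.array([.028-.165*np.cos(.698),.2+.165*np.sin(.698)])
for th in np.arange(.07,.72,.07): 
    a=.698-th;n=np.array([.028-.165*np.cos(a),.2+.165*np.sin(a)]);print(round(th,2),((n-p)*1000*[-1,-1]).round(1));p=n
```

```text
t 11.2 press-frame tcp [-0.0989 -0.1028  0.4626] yaw tool y-press x 1.573 tooly [-0.15  0.99 -0.  ] F [ 0.9 -4.9  5.1] open 0.025112644489388818 q7 [ 0.71  0.4  -0.72  1.63  0.28  1.22  1.65]
need dp [-0.5  2.8  1.5]
0.07 [7.1 9.1]
0.14 [6.5 9.6]
0.21 [ 5.8 10. ]
0.28 [ 5.1 10.4]
0.35 [ 4.3 10.7]
0.42 [ 3.6 11. ]
0.49 [ 2.8 11.2]
0.56 [ 2.  11.4]
0.63 [ 1.2 11.5]
0.7 [ 0.4 11.5]
```

servo_tool --moves '[{"dp": [3.5,-0.5,4.5],"spin": 0},{"dp": [3.5,-0.5,4.6],"spin": 0},{"dp": [3.3,0,4.8],"spin": 0},{"dp": [3.2,0,4.8],"spin": 0},{"dp": [2.9,0,5],"spin": 0},{"dp": [2.9,0,5],"spin": 0},{"dp": [2.6,0,5.2],"spin": 0},{"dp": [2.5,0,5.2],"spin": 0},{"dp": [2.2,0,5.3],"spin": 0},{"dp": [2.1,0,5.4],"spin": 0}]'

```text
clock: 12.03
eef_pos: [0.5531, -0.1625, 0.413]
ee_rot: [-0.077, 0.997, -0.001, 0.001]
ft_force: [-0.0, -4.3, 6.1]
opening: 0.0252
gripper_force: 38.7
```

```bash
cat >> h.py <<'E'
def ang():
    st=manip.observe();q=np.load("q.npy");v=W(q,(.028,-.1,.2))[0];t=np.array(st["eef_pos"])
    rx=-(np.cos(q[2])*(t[0]-v[0])+np.sin(q[2])*(t[1]-v[1]));rz=t[2]-.155-v[2]
    print("lever",.698-np.arctan2(rz,rx),"r",np.hypot(rx,rz),"F",np.round(st["ft_force"],1),"tq",np.round(st["wrist_torque"],1),st["opening"],st["gripper_force"],st["clock"])
E
python3 -c "
from h import *
ang();rep((-.128,-.1028,.407))"
```

```text
lever 0.3406200989875292 r 0.1657644821371081 F [-0.  -4.3  6.1] tq [-0.6 -0.1 -0. ] 0.02519721698872884 38.68653326877393 12.0333
t 12.03 press-frame tcp [-0.1273 -0.1031  0.413 ] yaw tool y-press x 1.573 tooly [-0.15  0.99 -0.  ] F [-0.  -4.3  6.1] open 0.02519721698872884 q7 [ 0.74  0.39 -0.72  1.75  0.29  1.1   1.65]
need dp [0.7 0.3 6. ]
```

servo_tool --moves '[{"dp": [1.9,0,5.5],"spin": 0},{"dp": [1.7,0,5.5],"spin": 0},{"dp": [1.4,0,5.6],"spin": 0},{"dp": [1.3,0,5.6],"spin": 0},{"dp": [1,0,5.7],"spin": 0},{"dp": [0.8,0,5.7],"spin": 0},{"dp": [0.6,0,5.7],"spin": 0},{"dp": [0.4,0,5.7],"spin": 0},{"dp": [0.2,0,5.7],"spin": 0},{"dp": [0,0,0],"spin": 0}]'

```text
clock: 12.87
eef_pos: [0.5435, -0.164, 0.3614]
ee_rot: [-0.077, 0.997, -0.001, -0.0]
ft_force: [-4.3, -4.1, 10.0]
opening: 0.025
gripper_force: 38.5
```

```bash
python3 -c "
from h import *
ang();rep((-.137,-.1028,.3555))"
```

```text
lever 0.6590400099974689 r 0.16516055427970014 F [-4.3 -4.1 10. ] tq [-0.7  0.6  0. ] 0.024982858360566216 38.52705611622952 12.8667
t 12.87 press-frame tcp [-0.137  -0.1032  0.3614] yaw tool y-press x 1.573 tooly [-0.15  0.99 -0.  ] F [-4.3 -4.1 10. ] open 0.024982858360566216 q7 [ 0.73  0.44 -0.7   1.82  0.33  1.    1.62]
need dp [-0.   0.4  5.9]
```

servo_tool --moves '[{"dp": [0,0,3],"spin": 0},{"dp": [0,0,3],"spin": 0},{"dp": [0,0,0],"spin": 0},{"dp": [0,0,0],"spin": 0},{"dp": [0,0,0],"spin": 0},{"dp": [0,0,0],"spin": 0}]'

```text
clock: 13.37
eef_pos: [0.5434, -0.164, 0.3562]
ee_rot: [-0.077, 0.997, -0.001, -0.0]
ft_force: [-4.0, -3.8, 9.4]
opening: 0.0249
gripper_force: 38.4
```

Run:
```python
from h import *
ang();q=np.load("q.npy");o=[]
for n in("scene","side"):
    s=manip.snapshot(n);im=s["color"].copy()
    for a in (.1,0,-.1):
        u=proj(s,W(q,(.028-.208*np.cos(a),-.1,.2+.208*np.sin(a))))[0];cv2.circle(im,tuple(int(round(x)) for x in u),0,(0,0,255) if a==0 else (255,255,0),-1)
    u=proj(s,W(q,(-.06,-.08,.19)))[0].astype(int);c=im[u[1]-50:u[1]+50,u[0]-50:u[0]+50]
    o.append(cv2.resize(c,(400,400),interpolation=2))
cv2.imwrite("pics/e.png",cv2.convertScaleAbs(np.hstack(o),alpha=1.6))
```

```text
lever 0.6905270554241505 r 0.16509639971726628 F [-4.  -3.8  9.4] tq [-0.6  0.8 -0.1] 0.02486512796134161 38.43813212027271 13.3667
```

View pics/e.png

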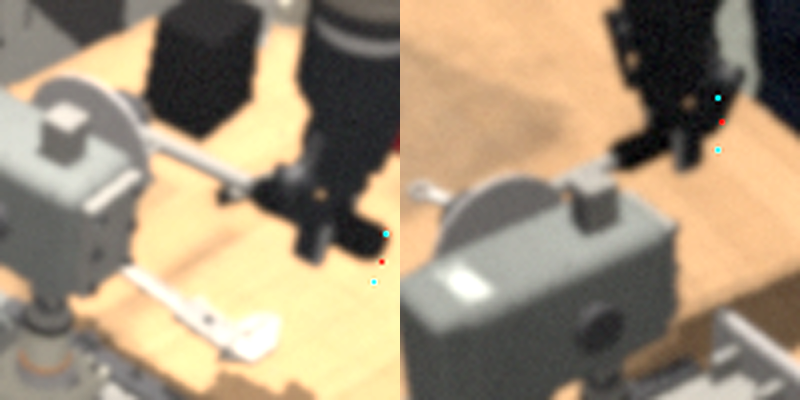

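The handle is held and nearly level: its tip is at (372,243) in the left panel, against the level mark at (382,262). I'll check the angle against the lever's silhouette before handing in.

Run:
```python
from h import *
q=np.load("q.npy");o=[]
for n in("scene","side"):
    s=manip.snapshot(n);im=s["color"].copy()
    im=cv2.resize(im,None,fx=4,fy=4,interpolation=2);im=cv2.convertScaleAbs(im,alpha=1.6)
    for a,c in((.1,(255,255,0)),(0,(0,0,255)),(-.1,(0,255,0))):
        L=proj(s,W(q,[(.028-r*np.cos(a),-.1,.2+r*np.sin(a)) for r in(0,.208)]))*4+1.5
        cv2.line(im,*[tuple(int(x) for x in p) for p in L],c,1)
    u=(proj(s,W(q,(-.07,-.1,.2)))[0]*4).astype(int);o.append(im[u[1]-200:u[1]+200,u[0]-200:u[0]+200])
    for d in manip.silhouettes(s,"press_lever")[:1]:
        ys,xs=np.where(d["region"]);p=np.polyfit(xs,ys,1);k=[float(proj(s,W(q,(.028-.165*np.cos(a),-.1,.2+.165*np.sin(a))))[0]@[-p[0],1]-p[1]) for a in(.1,0,-.1)];print(n,d["score"],k)
cv2.imwrite("pics/f.png",np.hstack(o))
```

```text
scene 0.44 [-2.9233170184025656, 2.5626501590403787, 7.9411852876857605]
side 0.67 [-3.2127893666545617, 1.7286333079270264, 6.6250438802846645]
```

View pics/f.png

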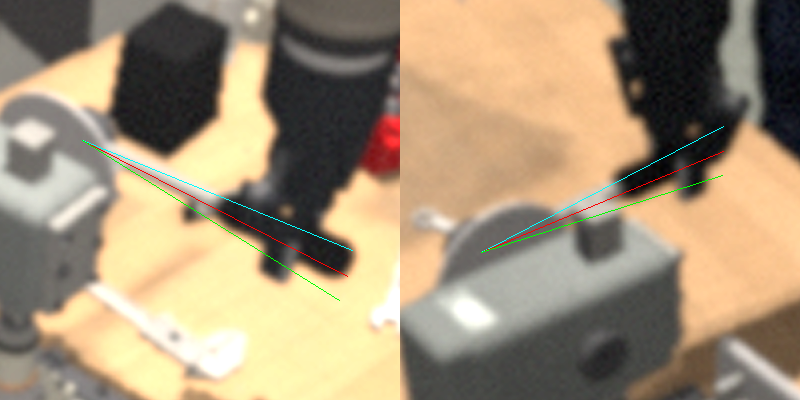

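Two estimates: the picture says about 0.66, kinematics says about 0.69. A further 3 mm down centres both.

servo_tool --moves '[{"dp": [0,0,1.5],"spin": 0},{"dp": [0,0,1.5],"spin": 0},{"dp": [0,0,0],"spin": 0},{"dp": [0,0,0],"spin": 0},{"dp": [0,0,0],"spin": 0},{"dp": [0,0,0],"spin": 0},{"dp": [0,0,0],"spin": 0},{"dp": [0,0,0],"spin": 0}]'

```text
clock: 14.33
eef_pos: [0.5434, -0.164, 0.3533]
ee_rot: [-0.077, 0.997, -0.001, -0.0]
ft_force: [-4.4, -3.5, 9.0]
opening: 0.025
gripper_force: 38.4
```

```bash
python3 -c "
from h import *
ang();print(manip.sign_off())"
```

```text
lever 0.7083250646869789 r 0.16506650730158154 F [-4.4 -3.5  9. ] tq [-0.6  0.8 -0. ] 0.024958580689997425 38.42663702183927 14.3333
the job is handed in; nothing more can be done
None
```

I handed the job in at about 14.3 s: the drawer looks home in both camera views, the gripper holds the lever near level (about 0.71 rad by arm position, about 0.68 by the camera estimate), and I kept the arm away from the glue bottle; the hand-in gave no verdict, and I could not read the foot force or tube depth directly.

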